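Run the tape out to the hinge cup

TASK

Take the steel grip on the end of the spring tape measure that is clamped to the white panel, pull the blade straight out until the grip's pointer is level with the middle of the round hinge cup (not the square or the oblong plate), without running well past it, and hold it still there for at least a full second so that the length can be read. Then guide the blade back in until it is fully home, never letting it snap back, and let go.

Things in the scene. Friction and masses are not known exactly. Their poses are not given: they have to be found in the camera images.
- pull_grip (a point): Upright steel grip on the blade's free end, 18 mm along the blade, 24 mm across, 46 mm tall, plus a cap 22 x 28 x 4 mm. Point: on its centre line, 22 mm below the cap's top, 35 mm above the panel's face, 54 mm above the bench. x: level, the way the blade pulls out; z up. A thin pointer at its mid-length sticks out 34 mm to -y, 7 to 10 mm above the panel, towards the row of fittings.
- blade (a joint): How far the blade is out, in m: 0 fully home (as it starts), 0.27 end of travel; the grip moves straight along its x by this much. A spring always pulls it home, with about 2.6 N at 0, plus 16 N per metre (6.5 N at 0.24); let go far out, it flies back.
- tape: The tape measure's grey case, 78 mm long, 44 mm wide, 68 mm tall, fixed to the 19 mm thick flat white panel. Origin: centre of its underside, on the panel's face; x is the pull direction. With the blade home the grip's point is 100 mm ahead of it in x, 61 mm clear of the case. Nothing else within 80 mm either side of the grip's path is over 35 mm tall.
- hinge_cup: Round steel hinge cup fixed in the panel: disc 40 mm across, 2.5 mm high, dark inside; origin at its centre on the panel's face, 62 mm to the -y side of the blade's line; x parallel to the pull. In one row with a square (36 mm) and an oblong (20 x 44 mm) steel plate, in any order. The pull it takes is its distance along x from the grip when home, 75 to 255 mm.

How it is judged:
On the way:
1. the pointer is held still, level with the middle of the hinge cup within 12 mm along the pull, for 1 second (x of pull_grip in the frame of hinge_cup between -0.012 and 0.012 m and velocity of joint blade between -0.03 and 0.03 m/s), for 1 s.
At the end, for the whole second after the job is handed in: After the pull to the hinge cup, the blade is back home within 8 mm, at rest and released (value of joint blade below 0.008 m and velocity of joint blade between -0.02 and 0.02 m/s); the robot touches nothing.
It fails at once if the blade snaps back (returns faster than 0.7 m/s) (velocity of joint blade below -0.7 m/s).
It fails at once if the pointer is pulled more than 35 mm past the middle of the hinge cup (x of pull_grip in the frame of hinge_cup above 0.035 m).
It also fails if it takes over 42 s, if anything falls off the work surface, if the arm or the gripper's body presses on something with over 40 N, if the wrist force passes 120 N, or if a joint passes its speed limit or range.

ROBOT

A 7-joint arm with a two-finger parallel gripper is mounted at the origin on the work surface. World frame = base frame: x ahead of the robot, y to its left, z up, the work surface at z = 0. Lengths are in m, angles in rad, forces in N, time in s.
With the tool pointing down it reaches from about 0.4 to 0.9 m from the base axis. Payload 5.6 kg.
Tool frame: the origin (TCP) lies between the finger pads; the fingertips stand manip.tip_reach ahead of it and the grasp point (between the pads) lies 2 mm behind it (manip.tip_reach is the distance from the TCP to the fingertips, in m); z points along the fingers, y is the line along which they close (so a half turn about z gives the same grasp; the last joint's range is limited). The gripper opens to 92 mm and grips with 3 to 60 N. Pads are 20 mm wide; open, the fingers measure 128 mm over their backs; the gripper's body (75 mm by 189 mm) begins 69 mm behind the grasp point.
Start: joints at [-1.241, 0.468, -0.012, 1.603, 0.006, 1.071, -0.056], TCP at [0.237, 0.605, 0.232] pointing down, gripper open.
Joint ranges: [-2.53, 2.53], [-0.31, 2.02], [-1.57, 1.55], [0.28, 2.44], [-1.29, 4.43], [0.15, 1.84], [-2.92, 2.92]. Speed limits (rad/s): [2.57, 2.57, 3.14, 3.14, 3.14, 3.14, 3.14].

INTERFACE

Orientations are given as a unit quaternion [x, y, z, w].
In Python, from workcell import manip, imaging gives the robot as it stands.
- The arm moves only by the shell command python3 -m crank 'ROWS' [FORCE]. ROWS is JSON, a list of rows, each a list of 3 entries, a list of its own where there are three numbers: the turn, a rotation vector about the tool's x, y, z in rad, then the shift along the tool's x, y, z in cm, then the opening, from 0 (shut) to 1 (fully open). A call has 1 to 5 rows; each row is the pose to reach, as a shift and turn from the pose commanded when the call began, along the tool's axes at that moment; what a row does not reach only later rows make up. A row lasts 1/10 s, in which the tool goes at most 50 mm and 8.59 degrees, less where a joint would pass 70% of its speed; a pose out of reach is approached as far as the arm can. A call with a gripper value outside its range is refused whole. The fingers move at their own pace and stop on an object; FORCE is the grip in N (left out, the last holds). Time passes only in rows, so rows that repeat a pose let the fingers close. It gives the time, the measured TCP pose, the force, the opening and the grip force at its end, in the units of the state.
- manip.get_obs(): the state, without advancing time (a new reading comes with each control period).
- imaging.get_image(name): name is "scene" or "side" or "wrist"; returns the picture (480x640x3 uint8, red, green, blue); there is no depth.
- imaging.camera_params(name): a dict with "mtx" (3x3 intrinsics, pixels), "camera_from_world" (4x4, takes a point from world to camera coordinates). Camera axes: x right, y up, looking along -z (the intrinsics and any distortion apply to the point x, -y, -z); pixel columns grow to the right and rows downward; lengths in m; the calibration is good to about 2 mm. A picture is of the moment at which its call begins: read the wrist's pose just before it. camera_params takes no time and is no camera call; for the wrist camera it gives the pose at the moment of the call.
- manip.finish_job(): hands the job in; it is judged then, once.
The state is a dict: "time_s": time; "q": joint angles; "qvel": joint speeds; "joint_efforts": joint torques, N m; "position": TCP position; "tcp_rot": TCP orientation; "contact_force": force on the tool from outside, world axes, zero at the start; "moment": the same for the moment, N m; "gripper_width": opening from 0.0 (shut) to 1.0 (fully open); "grip_force": force on a finger pad.
Only numpy, scipy, OpenCV 4.12 (cv2) and the standard library are available. Lean on these libraries where they do the work, as an engineer would, in place of code of your own. Each camera call takes 0.05 s, during which the arm holds its last target. There are 200 camera calls.

## Working session

There is one attempt and no reset: what is moved stays moved. The work goes in short steps, Python scripts to look and compute and a shell command to move; the robot and the scene stay as the last step left them, time stands still between calls to the robot, and variables do not carry over. Pictures are saved under pics/ and viewed, at most 10 in all, crops included, and the job is handed in when it is done.

```bash
mkdir -p pics; python3 - <<'E'
from workcell import manip, imaging
import cv2
o=manip.get_obs();print(o['time_s'],o['position'],o['tcp_rot'],manip.tip_reach,o['gripper_width'])
for n in ("scene","side"):
    cv2.imwrite(f"pics/{n}0.png",imaging.get_image(n)[:,:,::-1]);p=imaging.camera_params(n);print(n,p)
E
```

```text
0.0 [0.23663423 0.60477278 0.23060697] [ 1.85356728e-01  9.82670858e-01 -9.28503045e-04 -7.81987580e-05] 0.017 0.9987609245094099
scene {'mtx': array([[493.59456556,   0.        , 326.5866144 ],
       [  0.        , 493.59456556, 243.70608887],
       [  0.        ,   0.        ,   1.        ]]), 'camera_from_world': array([[-0.71805675,  0.695981  ,  0.00222402,  0.44004874],
       [-0.51496864, -0.53344707,  0.67100039,  0.21405773],
       [ 0.46818992,  0.48067106,  0.74145366, -0.93801553],
       [ 0.        ,  0.        ,  0.        ,  1.        ]])}
side {'mtx': array([[467.46516952,   0.        , 315.86571018],
       [  0.        , 467.46516952, 244.706732  ],
       [  0.        ,   0.        ,   1.        ]]), 'camera_from_world': array([[-0.93000595, -0.36695723,  0.02076843,  0.53373215],
       [ 0.22917581, -0.53478597,  0.81331569, -0.22988314],
       [-0.28734541,  0.76114805,  0.58145186, -0.47224207],
       [ 0.        ,  0.        ,  0.        ,  1.        ]])}
```

View pics/scene0.png

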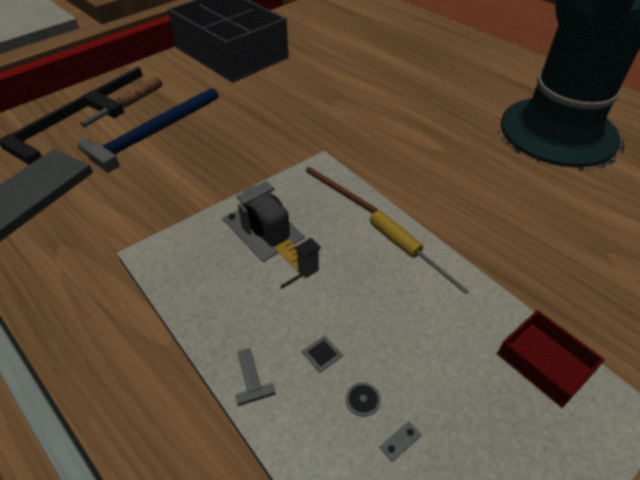

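View pics/side0.png

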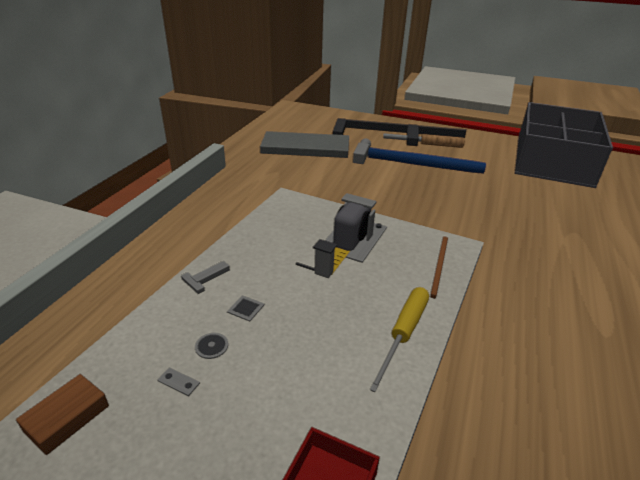

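Scene: grip near (309,258) with pointer tip at about (283,286), cup at (363,398), square (322,353), oblong (400,441). Side: grip near (324,258), cup (211,345). I'll enlarge both to read the points more precisely.

```bash
python3 - <<'E'
import cv2,numpy as np
a=cv2.imread('pics/scene0.png');b=cv2.imread('pics/side0.png')
f=lambda i,x,y,w,h,s:cv2.resize(i[y:y+h,x:x+w],None,fx=s,fy=s,interpolation=cv2.INTER_CUBIC)
# top row grips (x4, 100x75) ; bottom cups
g=np.vstack([np.hstack([f(a,270,225,66,75,6)[:300*2],f(b,290,225,66,75,6)])])
cv2.imwrite('pics/c1.png',g)
c=np.hstack([f(a,335,375,66,50,6),f(b,180,320,66,50,6)])
cv2.imwrite('pics/c2.png',np.vstack([g[:,:],c])[:750]) 
h=np.vstack([g,c]);cv2.imwrite('pics/c3.png',cv2.resize(h,(int(h.shape[1]*.8),600)))
E
```

```text
(no output)
```

View pics/c3.png

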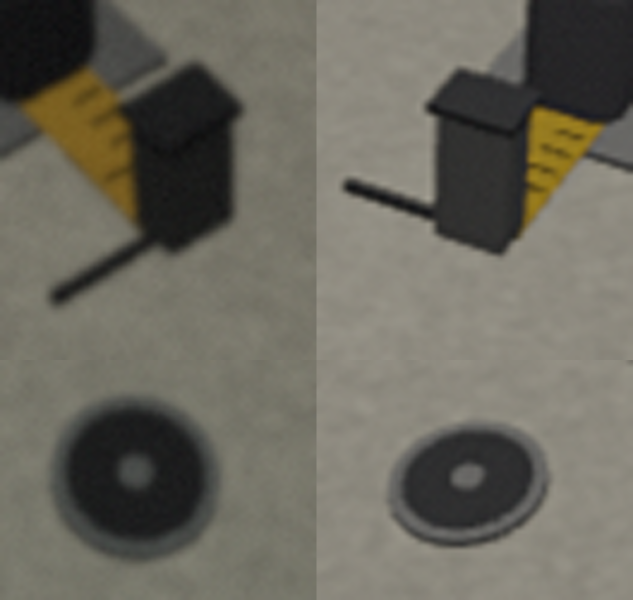

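Crop: the cap-top centre is at scene (308.3,246.3), side (325.2,245.2). The pointer tip is at scene (281.5,286.9), side (296.3,263.5), and the cup centre at scene (363.3,397.9), side (211.5,344.2).

```bash
cat > h.py <<'E'
from workcell import manip, imaging
import numpy as np, cv2
def P(n):
    p=imaging.camera_params(n);return p['mtx']@np.diag([1,-1,-1])@p['camera_from_world'][:3]
def tri(a,b,A='scene',B='side'):
    X=cv2.triangulatePoints(P(A),P(B),np.array(a,float).reshape(2,1),np.array(b,float).reshape(2,1))[:,0];X=X[:3]/X[3]
    e=[]
    for n,u in((A,a),(B,b)):
        h=P(n)@np.append(X,1);e.append(h[:2]/h[2]-u)
    return X,np.round(np.abs(e).max(),1)
def proj(n,X):
    h=P(n)@np.append(X,1);return h[:2]/h[2]
E
python3 - <<'E'
from h import *
D=dict(cap=((308.3,246.3),(325.2,245.2)),tip=((281.5,286.9),(296.3,263.5)),cup=((363.3,397.9),(211.5,344.2)),sq=((322,353),(246,307.5)),ob=((400,441),(179,381)))
R={k:tri(*v) for k,v in D.items()}
for k,v in R.items():print(k,np.round(v[0],4),v[1])
x=R['ob'][0]-R['sq'][0];x[2]=0;x/=np.linalg.norm(x);y=np.array([-x[1],x[0],0])
print('x',x,'yaw',np.arctan2(x[1],x[0]))
for k in R:
    d=R[k][0]-R['cap'][0];print(k,'along',d@x,'lat',d@y)
o=manip.get_obs()
from scipy.spatial.transform import Rotation as Ro
print(Ro.from_quat(o['tcp_rot']).as_matrix().round(3))
p=proj
import itertools
for n in('scene','side'):print([p(n,[.55,-.0,0.019])])
E
```

```text
cap [ 0.586  -0.0618  0.0763] 0.2
tip [ 0.6316 -0.0665  0.0271] 0.2
cup [0.665  0.1132 0.0223] 0.2
sq [0.6584 0.0391 0.0206] 0.1
ob [0.671  0.1724 0.0195] 0.1
x [0.09360627 0.99560929 0.        ] yaw 1.4770528211723308
cap along 0.0 lat 0.0
tip along -0.0004893459319099078 lat -0.04581648881057128
cup along 0.18160312078039925 lat -0.06224204111345594
sq along 0.1071725967764712 lat -0.0626627499207332
ob along 0.24105570846229116 lat -0.0626627499207332
[[-0.931  0.364 -0.   ]
 [ 0.364  0.931 -0.002]
 [-0.    -0.002 -1.   ]]
[array([360.03475044, 285.49870108])]
[array([332.94436223, 311.42812277])]
```

```bash
cat >> h.py <<'E'
from scipy.spatial.transform import Rotation as Ro
xp=np.array([.0936,.9956,0]);HOME=np.array([.586,-.0618,.054])
def go(T):
    o=manip.get_obs();R=Ro.from_quat(o['tcp_rot']);M=R.as_matrix()
    W=np.column_stack([np.cross(xp,[0,0,-1]),xp,[0,0,-1]])
    r=(R.inv()*Ro.from_matrix(W)).as_rotvec()
    print('t',round(o['time_s'],2),'pos',o['position'].round(4),'shift cm',(M.T@(T-o['position'])*100).round(2),'turn',r.round(3),'F',np.round(o['contact_force'],1),'w',round(o['gripper_width'],3),'g',o['grip_force'])
    d=o['position']-HOME;print('rel home: along',round(d@xp,4),'lat',round(d@[-xp[1],xp[0],0],4))
E
python3 -m crank '[[[0,0,-0.28],[-3.8,-3.3,0],1],[[0,0,-0.28],[-7.6,-6.6,0],1],[[0,0,-0.28],[-11.4,-9.9,0],1],[[0,0,-0.28],[-15.2,-13.2,0],1],[[0,0,-0.28],[-19,-16.5,0],1]]'
python3 -c "
from h import *
go(HOME+[0,0,.1])"
```

```text
time_s: 0.6
position: [0.3534, 0.3818, 0.2313]
tcp_rot: [0.046, 0.999, -0.0, -0.0]
contact_force: [1.3, 0.2, -0.8]
gripper_width: 0.999
grip_force: 0.0
t 0.6 pos [0.3534 0.3818 0.2313] shift cm [-27.27 -42.01   7.74] turn [-0.    -0.     0.001] F [ 1.3  0.2 -0.8] w 0.999 g 0.0
rel home: along 0.4199 lat 0.2731
```

```bash

python3 -m crank '[[[0,0,0],[-2.6,-4,0],0.65],[[0,0,0],[-5.2,-8,0],0.65],[[0,0,0],[-7.8,-12,0],0.65],[[0,0,0],[-10.4,-16,1],0.65],[[0,0,0],[-13,-20,2],0.65]]'
python3 -m crank '[[[0,0,0],[-2.6,-4,0],0.65],[[0,0,0],[-5.2,-8,1],0.65],[[0,0,0],[-7.8,-12,2],0.65],[[0,0,0],[-10.4,-16,3],0.65],[[0,0,0],[-13,-20,4],0.65]]'
python3 -c "
from h import *
go(HOME+[0,0,.1])"
```

```text
time_s: 1.1
position: [0.4644, 0.171, 0.2116]
tcp_rot: [0.046, 0.999, 0.0, 0.0]
contact_force: [1.0, 0.0, 0.1]
gripper_width: 0.653
grip_force: 0.0
time_s: 1.6
position: [0.5751, -0.0402, 0.171]
tcp_rot: [0.046, 0.999, 0.0, -0.0]
contact_force: [1.1, -0.2, 0.0]
gripper_width: 0.648
grip_force: 0.0
t 1.6 pos [ 0.5751 -0.0402  0.171 ] shift cm [-1.29 -2.05  1.7 ] turn [ 0.    -0.     0.001] F [ 1.1 -0.2  0. ] w 0.648 g 0.0
rel home: along 0.0205 lat 0.0129
```

Now align over the grip at z=0.12 (tips about 27 mm above the cap) and look before descending.

```bash

python3 -m crank '[[[0,0,0],[-1.3,-2.1,0],0.65],[[0,0,0],[-1.3,-2.1,2.5],0.65],[[0,0,0],[-1.3,-2.1,5.1],0.65],[[0,0,0],[-1.3,-2.1,5.1],0.65]]'
python3 - <<'E'
from h import *
go(HOME)
ims=[imaging.get_image(n)[:,:,::-1] for n in('scene','side')]
cr=lambda i,x,y:cv2.resize(i[y:y+150,x:x+130],None,fx=3,fy=3)
cv2.imwrite('pics/a1.png',np.hstack([cr(ims[0],245,165),cr(ims[1],265,165)]))
E
```

```text
time_s: 2.0
position: [0.5828, -0.0606, 0.1171]
tcp_rot: [0.047, 0.999, -0.0, -0.004]
contact_force: [-0.7, 0.6, -0.2]
gripper_width: 0.651
grip_force: 0.0
t 2.0 pos [ 0.5828 -0.0606  0.1171] shift cm [-0.37 -0.09  6.31] turn [-0.001 -0.007  0.   ] F [-0.7  0.6 -0.2] w 0.651 g 0.0
rel home: along 0.0009 lat 0.0033
```

View pics/a1.png

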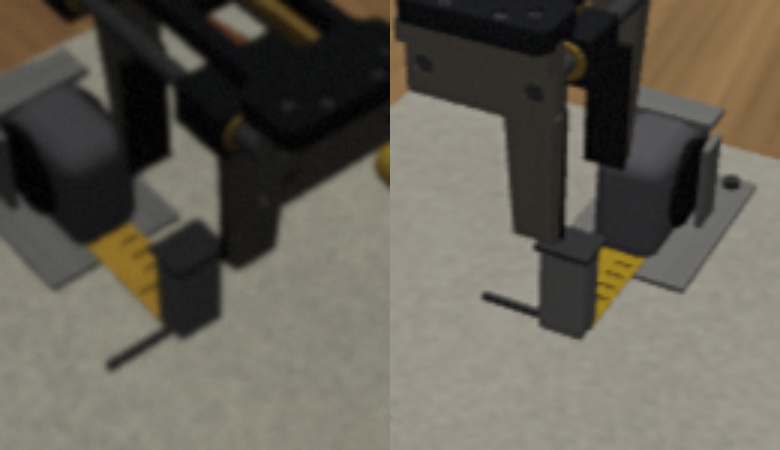

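The fingers straddle the grip along the blade, with the cap midway between them at crop (190,248) left and (568,240) right. Clear to descend.

```bash

python3 -m crank '[[[0,0,0],[-0.3,-0.1,2.2],0.65],[[0,0,0],[-0.3,-0.1,4.4],0.65],[[0,0,0],[-0.3,-0.1,6.6],0.65],[[0,0,0],[-0.3,-0.1,6.6],0.65],[[0,0,0],[-0.3,-0.1,6.6],0.65]]' 30
python3 -c "
from h import *
go(HOME)"
```

```text
time_s: 2.6
position: [0.5894, -0.0617, 0.0559]
tcp_rot: [0.046, 0.999, 0.0, 0.001]
contact_force: [0.7, -0.1, 0.1]
gripper_width: 0.648
grip_force: 0.0
t 2.6 pos [ 0.5894 -0.0617  0.0559] shift cm [ 0.34 -0.04  0.19] turn [0.    0.002 0.001] F [ 0.7 -0.1  0.1] w 0.648 g 0.0
rel home: along 0.0004 lat -0.0034
```

```bash

python3 -m crank '[[[0,0,0],[0.3,0,0.4],0.65],[[0,0,0],[0.3,0,0.4],0],[[0,0,0],[0.3,0,0.4],0],[[0,0,0],[0.3,0,0.4],0],[[0,0,0],[0.3,0,0.4],0]]' 30
python3 -c "
from h import *
go(HOME)"
```

```text
time_s: 3.1
position: [0.5858, -0.0616, 0.0509]
tcp_rot: [0.046, 0.999, 0.0, 0.0]
contact_force: [0.2, 0.4, 1.1]
gripper_width: 0.32
grip_force: 0.0
t 3.1 pos [ 0.5858 -0.0616  0.0509] shift cm [-0.03 -0.02 -0.31] turn [0.    0.001 0.001] F [0.2 0.4 1.1] w 0.32 g 0.0
rel home: along 0.0002 lat 0.0003
```

```bash

python3 -m crank '[[[0,0,0],[0,0,0],0],[[0,0,0],[0,0,0],0],[[0,0,0],[0,0,0],0],[[0,0,0],[0,0,0],0]]' 30
python3 -c "
from h import *
go(HOME)"
```

```text
time_s: 3.5
position: [0.5856, -0.0624, 0.0507]
tcp_rot: [0.047, 0.999, -0.0, 0.0]
contact_force: [-0.6, -2.4, 1.8]
gripper_width: 0.233
grip_force: 30.0
t 3.5 pos [ 0.5856 -0.0624  0.0507] shift cm [-0.03  0.06 -0.33] turn [-0.001  0.     0.   ] F [-0.6 -2.4  1.8] w 0.233 g 30.00097095966339
rel home: along -0.0006 lat 0.0003
```

Gripped (30 N, 21 mm, cap-width). Pull out in gentle steps.

```bash

python3 -m crank '[[[0,0,0],[0,1,0],0],[[0,0,0],[0,2.5,0],0],[[0,0,0],[0,4.5,0],0],[[0,0,0],[0,6.5,0],0],[[0,0,0],[0,8,0],0]]'
python3 -m crank '[[[0,0,0],[0,1.5,0],0],[[0,0,0],[0,3.5,0],0],[[0,0,0],[0,5.5,0],0],[[0,0,0],[0,7,0],0],[[0,0,0],[0,8,0],0]]'
python3 -m crank '[[[0,0,0],[0,0,0],0],[[0,0,0],[0,0,0],0]]'
python3 - <<'E'
from h import *
go(HOME+.1816*xp)
ims=[imaging.get_image(n)[:,:,::-1] for n in('scene','side')]
cv2.imwrite('pics/s2.png',ims[0]);cv2.imwrite('pics/d2.png',ims[1])
cr=lambda i,x,y:cv2.resize(i[y:y+120,x:x+130],None,fx=3,fy=3)
cv2.imwrite('pics/a2.png',np.hstack([cr(ims[0],330,310),cr(ims[1],180,265)]))
E
```

```text
time_s: 4.0
position: [0.5931, 0.0199, 0.0507]
tcp_rot: [0.046, 0.999, 0.0, 0.0]
contact_force: [-0.4, -4.3, 2.7]
gripper_width: 0.228
grip_force: 30.0
time_s: 4.5
position: [0.6003, 0.0989, 0.0507]
tcp_rot: [0.046, 0.999, -0.0, -0.0]
contact_force: [-0.6, -5.4, 5.1]
gripper_width: 0.229
grip_force: 30.0
time_s: 4.7
position: [0.6002, 0.0974, 0.0507]
tcp_rot: [0.046, 0.999, -0.0, -0.0]
contact_force: [-1.6, -5.7, 5.1]
gripper_width: 0.231
grip_force: 30.0
t 4.7 pos [0.6002 0.0974 0.0507] shift cm [-0.08  2.17 -0.33] turn [-0.    -0.     0.001] F [-1.6 -5.7  5.1] w 0.231 g 30.000704526901245
rel home: along 0.1598 lat 0.0008
```

View pics/a2.png

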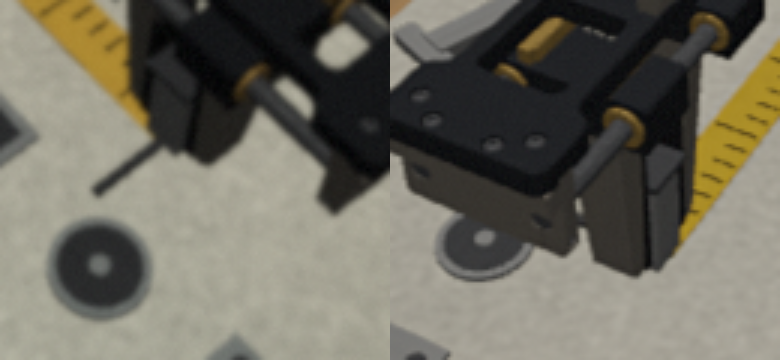

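The blade has followed. In the scene crop the pointer tip is at (97,191), i.e. full-image (362.3,373.7), and the cup centre at (99,265), i.e. (363,398.3).

```bash
python3 - <<'E'
from h import *
def bp(u,z):
    M=P('scene');H=np.column_stack([M[:,0],M[:,1],M[:,2]*z+M[:,3]]);v=np.linalg.solve(H,[*u,1]);return np.array([*(v[:2]/v[2]),z])
t0=bp((281.5,286.9),.0275);t=bp((362.3,373.7),.0275);c=bp((363.3,398),.0213)
print((t-t0)@xp,'remaining',(c-t)@xp,'lat',(c-t)@[-xp[1],xp[0],0])
E
```

```text
0.1607897139637884 remaining 0.02089716213010781 lat -0.016530599147645052
```

```bash

python3 -m crank '[[[0,0,0],[0,0.7,0],0],[[0,0,0],[0,1.4,0],0],[[0,0,0],[0,2.1,0],0],[[0,0,0],[0,2.1,0],0],[[0,0,0],[0,2.1,0],0]]'
python3 - <<'E'
from h import *
go(HOME+.1816*xp)
i=imaging.get_image('scene')[:,:,::-1]
cv2.imwrite('pics/a3.png',cv2.resize(i[340:440,330:430],None,fx=6,fy=6))
E
```

```text
time_s: 5.3
position: [0.602, 0.1175, 0.0507]
tcp_rot: [0.047, 0.999, -0.0, -0.0]
contact_force: [-2.2, -5.3, 5.2]
gripper_width: 0.231
grip_force: 30.0
t 5.3 pos [0.602  0.1175 0.0507] shift cm [-0.09  0.16 -0.33] turn [-0.001 -0.001 -0.   ] F [-2.2 -5.3  5.2] w 0.231 g 30.002498030662537
rel home: along 0.18 lat 0.0009
```

View pics/a3.png

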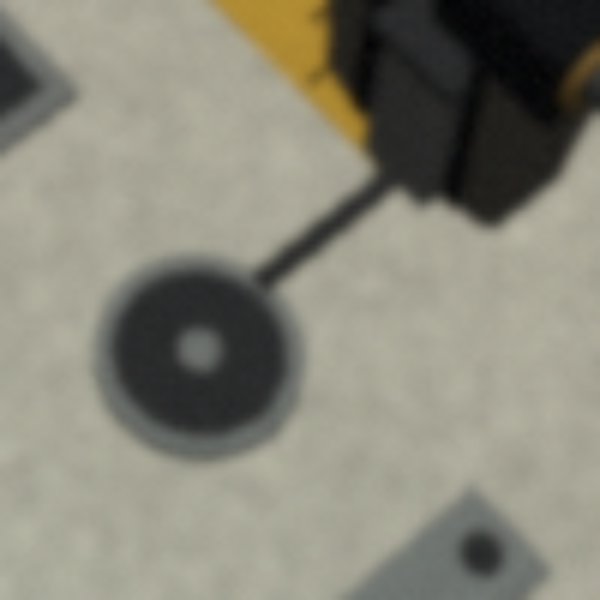

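The pointer, from (390,180) to (262,280), aims at the cup's centre at (200,350), so it's level. Holding 1.5 s, then guiding back.

```bash

for i in 1 2 3; do python3 -m crank '[[[0,0,0],[0,0,0],0],[[0,0,0],[0,0,0],0],[[0,0,0],[0,0,0],0],[[0,0,0],[0,0,0],0],[[0,0,0],[0,0,0],0]]' | egrep 'time|position'; done
python3 -m crank '[[[0,0,0],[0,-1,0],0],[[0,0,0],[0,-2.5,0],0],[[0,0,0],[0,-4.5,0],0],[[0,0,0],[0,-6.5,0],0],[[0,0,0],[0,-8,0],0]]'
python3 -m crank '[[[0,0,0],[0,-1.5,0],0],[[0,0,0],[0,-3.5,0],0],[[0,0,0],[0,-5.5,0],0],[[0,0,0],[0,-7,0],0],[[0,0,0],[0,-8,0],0]]'
python3 -c "
from h import *
go(HOME)"
```

```text
time_s: 5.85
position: [0.6019, 0.1171, 0.0507]
time_s: 6.35
position: [0.602, 0.1171, 0.0507]
time_s: 6.85
position: [0.6019, 0.1171, 0.0507]
time_s: 7.35
position: [0.5946, 0.0365, 0.0507]
tcp_rot: [0.047, 0.999, -0.0, 0.0]
contact_force: [-1.2, -3.9, 4.0]
gripper_width: 0.226
grip_force: 30.0
time_s: 7.85
position: [0.5875, -0.042, 0.0507]
tcp_rot: [0.047, 0.999, 0.0, 0.0]
contact_force: [-0.6, -1.7, 3.7]
gripper_width: 0.231
grip_force: 30.0
t 7.85 pos [ 0.5875 -0.042   0.0507] shift cm [-0.04 -1.98 -0.33] turn [ 0.  0. -0.] F [-0.6 -1.7  3.7] w 0.231 g 30.002397000789642
rel home: along 0.0198 lat 0.0004
```

```bash

python3 -m crank '[[[0,0,0],[0,-0.7,0],0],[[0,0,0],[0,-1.3,0],0],[[0,0,0],[0,-1.8,0],0],[[0,0,0],[0,-2.1,0],0],[[0,0,0],[0,-2.1,0],0]]'
python3 -c "
from h import *
go(HOME)"
```

```text
time_s: 8.35
position: [0.5857, -0.0619, 0.0507]
tcp_rot: [0.046, 0.999, -0.0, 0.0]
contact_force: [-0.4, -3.8, 4.7]
gripper_width: 0.232
grip_force: 30.0
t 8.35 pos [ 0.5857 -0.0619  0.0507] shift cm [-0.03  0.01 -0.33] turn [-0.     0.     0.001] F [-0.4 -3.8  4.7] w 0.232 g 30.000688433647156
rel home: along -0.0001 lat 0.0003
```

Nearly home. Nudge 1 mm to seat it, then open.

```bash

python3 -m crank '[[[0,0,0],[0,-0.1,0],0],[[0,0,0],[0,-0.1,0],0],[[0,0,0],[0,-0.1,0],0.65],[[0,0,0],[0,-0.1,0],0.65],[[0,0,0],[0,-0.1,0],0.65]]'
python3 -m crank '[[[0,0,0],[0,0,0],0.65],[[0,0,0],[0,0,0],0.65],[[0,0,0],[0,0,0],0.65]]'
```

```text
time_s: 8.85
position: [0.5852, -0.0614, 0.0501]
tcp_rot: [0.046, 0.999, 0.0, -0.0]
contact_force: [-0.5, -0.5, 0.2]
gripper_width: 0.47
grip_force: 0.0
time_s: 9.15
position: [0.5854, -0.0624, 0.0505]
tcp_rot: [0.046, 0.999, 0.0, -0.0]
contact_force: [0.1, 0.1, -0.4]
gripper_width: 0.647
grip_force: 0.0
```

```bash

python3 -m crank '[[[0,0,0],[0,0,-2],0.65],[[0,0,0],[0,0,-5],0.65],[[0,0,0],[0,0,-8],0.65],[[0,0,0],[0,0,-11],0.65],[[0,0,0],[0,0,-14],0.65]]'
python3 -m crank '[[[0,0,0],[0,0,0],0.65],[[0,0,0],[0,0,0],0.65],[[0,0,0],[0,0,0],0.65]]'
python3 - <<'E'
from h import *
i=[imaging.get_image(n)[:,:,::-1] for n in('scene','side')]
cv2.imwrite('pics/a4.png',np.hstack([cv2.resize(i[0][225:300,270:336],None,fx=6,fy=6),cv2.resize(i[1][225:300,290:356],None,fx=6,fy=6)]))
E
```

```text
time_s: 9.65
position: [0.5853, -0.0626, 0.1918]
tcp_rot: [0.046, 0.999, 0.0, 0.0]
contact_force: [-0.2, -0.1, 1.0]
gripper_width: 0.647
grip_force: 0.0
time_s: 9.95
position: [0.5846, -0.0624, 0.1895]
tcp_rot: [0.046, 0.999, 0.0, -0.001]
contact_force: [-0.0, 0.2, 0.0]
gripper_width: 0.652
grip_force: 0.0
```

View pics/a4.png

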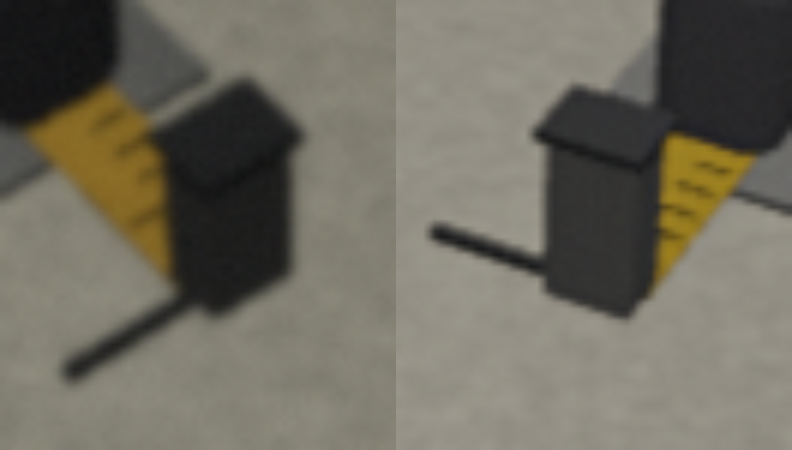

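The grip is back where it started: pointer tip at (70,372)/6, i.e. (281.7,287), against (281.5,286.9) at the start.

```bash
python3 -c "
from workcell import manip
print(manip.finish_job())"
```

```text
the job is handed in; nothing more can be done
None
```

I pulled the blade out about 180 mm to the hinge cup, held it there for over 1.5 s, guided it back home under control, let go and handed the job in at about 10 s; no verdict was returned.

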